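# Let a balm tin out of the sloping dispenser and ease it into the cradle

### The job

Press the steel latch button right in so that the balm tin rolls out from under the clear cover, then take the catch slider by its fin and catch the tin with its sprung pad on the roll: give way with the slider so that the pad is never pushed in by more than about 10 mm, and slow the tin to under 0.12 m/s before the last 70 mm ahead of the cradle without ever stopping it dead on the chute. Let it down into the cradle at the low end, push the slider right down clear of it and let go (the slider may be set first, before the latch is pressed). Do not touch the tin with the hand, do not let it jump the cradle or come off the chute, and leave the other things on the vanity alone.

Things in the scene. Friction and masses are not known exactly. Their poses are not given: they have to be found in the camera images.
- chute: chute of the tin dispenser. Origin on its floor, mid width, 58 mm above the vanity, straight under the waiting tin; x runs downhill along the floor (slope 0.040, set between 0.036 and 0.044, then fixed), y across, z off the floor. White floor (z = 0) from x = -65 to 511 mm, 44 mm wide between aluminium rails that rise 12 mm above it.
- lane: dark base of the dispenser, 670 x 100 mm, origin on the vanity top, 225 mm downhill of the chute's origin, x downhill (level). It carries a clear plastic cover, 66 mm wide, flat top 138 mm above the vanity, that closes the chute up to chute x = 105 mm; below that the chute is open from above. Past the chute's end a tray with rims 30 mm high
- cradle (a point): centre of the cradle at floor height, chute point (455, 0, 0) mm: a gap of 32 mm along x in the chute floor. The tin sinks in it by 4 mm and stays, its centre then 28 mm above this point. Past the gap the floor goes on for 40 mm and ends
- latch_top (a point): centre of the top of the latch button: round, steel, 34 mm in diameter, on a white post (48 mm square, 64 mm high) beside the base at base point (40, 105) mm, which is beside chute x = 265 mm, top 90 mm above the vanity when out; pressed straight down
- slider_grip (a point): middle of the gripping part of the catch slider's black fin (12 mm thick across the chute, 30 mm long along it, standing from 30 to 76 mm above the chute floor; this point at 62 mm). The slider is an aluminium block 40 x 60 mm riding on the rails; the uphill face of its black rubber pad (36 mm square, centred 32 mm above the floor) lies 54 mm uphill of this point when not pushed in
- slider (a joint): travel of the catch slider down the chute in m, 0 to 0.34: the pad's face is at chute x = 0.18 + this value (+ the pad's own travel). It stays where it is left; about 0.6 N and 2 N s/m of friction, 0.12 kg. Value 0.34: right down, pad clear of the cradle
- pad (a joint): travel of the sprung pad into the slider in m, 0 (free) to 0.026 (bottomed): spring 25 N/m, damping 1 N s/m, 0.03 kg. The tin at rest against it on the slope pushes it in by about 2 mm
- latch (a joint): travel of the latch button in m: 0 out, 0.014 right in (down). Pressing takes about 3 N; it stays where it is left. The gate pin goes down with it: it stands about 12 mm above the chute floor in front of the tin when out, and frees the tin once below the floor (travel over about 0.0125)
- tin: round aluminium balm tin on its rim, diameter 64, width 40 mm, about 0.22 kg. Origin at its centre (turns with it), 32 mm above the floor; y = its axis, across the chute. It starts at chute x = 0, under the cover, leaning on the gate pin. Freed, it rolls as a solid disc with a resistance of 0.02 of its weight, at 0.1 to 0.17 m/s2: 0.2 m/s out of the cover, 0.35 m/s at the cradle if not slowed
- tumbler: chrome cup 72 mm wide, 100 mm high, origin under its foot; leave it alone
- soap_dish: grey stone dish 90 x 130 x 24 mm, origin under its centre; leave it alone
- soap: white bar of soap 55 x 85 x 22 mm lying in the dish, origin under its centre; leave it alone
- lip_balm: small flat tin 48 mm wide, 18 mm high, lying flat, origin under its centre; leave it alone
- flosser: white plastic flosser 150 mm long, 12 mm high, lying, origin under its middle; leave it alone
- lotion: amber bottle 56 mm wide, 150 mm high, origin under its foot; leave it alone
- cream: squat white jar 68 mm wide, 50 mm high, origin under its foot; leave it alone

How it is judged:
On the way, in this order (a step that is already met when the one before it is completed fails the run):
1. the latch button is pressed right in (value of joint latch above 0.0122 m), for 0.1 s.
2. the tin is out of the cover and kept rolling slowly, 0.02 to 0.12 m/s, ahead of the cradle (x of tin in the frame of chute between 0.17 and 0.44 m and linear speed of tin between 0.02 and 0.12 m/s), for 0.4 s.
At the end, for the whole second after the job is handed in: the tin rests in the cradle, its centre within 10 mm of the cradle's centre (seen from above) and sunk in (24 to 31 mm above the floor), its axis across the chute, still, the slider is down (travel over 0.315), and nothing of the robot touches it (horizontal distance between tin and cradle below 0.01 m and z of tin in the frame of chute between 0.024 and 0.031 m and angle between the y axis of tin and the y axis of chute, either way round below 0.15 rad and linear speed of tin below 0.03 m/s and value of joint slider above 0.315 m and contact force between tin and the arm below 0.1 N and contact force between tin and the fingers below 0.1 N).
It fails at once if the tin hits hard: the pad is pushed in by over 10 mm on the chute (x of tin in the frame of chute below 0.43 m and value of joint pad above 0.01 m).
It fails at once if the tin stopped dead on the open chute: under 0.02 m/s before it is at the cradle (x of tin in the frame of chute between 0.15 and 0.425 m and linear speed of tin below 0.02 m/s).
It fails at once if the tin runs on fast: over 0.12 m/s in the last 70 mm before the cradle (x of tin in the frame of chute between 0.385 and 0.43 m and linear speed of tin above 0.12 m/s).
It fails at once if the tin is touched by the hand (over 1 N), jumps the cradle or comes off the chute (contact force between tin and the fingers above 1 N or contact force between tin and the arm above 1 N or x of tin in the frame of chute above 0.475 m or y of tin in the frame of chute above 0.012 m or y of tin in the frame of chute below -0.012 m or z of tin in the frame of chute below 0.02 m or z of tin in the frame of chute above 0.045 m).
It fails at once if another thing on the vanity is moved by more than 20 mm or tipped (distance of any of tumbler, soap_dish, lip_balm, flosser, lotion, cream, soap from where it was at the start of the episode above 0.02 m or angle between any of tumbler, soap_dish, lip_balm, flosser, lotion, cream, soap's own z axis and vertical above 0.3 rad).
It also fails if it takes over 45 s, if anything falls off the work surface, if the arm or the gripper's body presses on something with over 40 N, if the wrist force passes 120 N, or if a joint passes its speed limit or range.

### The arm

A 7-joint arm with a two-finger parallel gripper is mounted at the origin on the work surface. World frame = base frame: x ahead of the robot, y to its left, z up, the work surface at z = 0. Lengths are in m, angles in rad, forces in N, time in s.
With the tool pointing down it reaches from about 0.4 to 0.875 m from the base axis. Payload 6.5 kg.
Tool frame: the origin (TCP) lies at the very end of the fingers, on their centre line; the grasp point (between the pads) lies 19 mm behind it; z points along the fingers, y is the line along which they close (so a half turn about z gives the same grasp; the last joint's range is limited). The gripper opens to 85 mm and grips with 20 to 120 N. Pads are 22 mm wide; open, the fingers measure 114 mm over their backs; the gripper's body (76 mm by 85 mm) begins 54 mm behind the grasp point. The pads swing forward as they close: fully open they stand 13 mm farther back than shut.
Start: joints at [-1.294, 0.536, -0.004, 1.538, 0.003, 1.067, -0.071], TCP at [0.218, 0.612, 0.231] pointing down, gripper open.
Joint ranges: [-2.7, 2.7], [-0.37, 2.16], [-1.27, 1.26], [0.24, 2.4], [-1.31, 4.45], [0.19, 1.91], [-2.76, 2.76]. Speed limits (rad/s): [2.39, 2.39, 3.14, 3.14, 3.14, 3.14, 3.14].

### API

Orientations are given as a 3x3 rotation matrix whose columns are the frame's x, y, z axes.
In Python, from rig import readout, get_image, job gives the robot as it stands.
- The arm moves only by the tool apply_moves, never from a script. Its argument "motion" is one flat list of numbers, 6 for each row, row after row: the shift along the tool's x, y, z as a fraction of full scale, then the turn, a rotation vector about the tool's x, y, z as a fraction of full scale. In form: [tx, ty, tz, rx, ry, rz, tx, ty, tz, rx, ry, rz, ...]. A call has 1 to 10 rows; each row is the pose to reach, as a shift and turn from the pose commanded when the call began, along the tool's axes at that moment; what a row does not reach only later rows make up. Full scale, the value 1, is 0.8 m for a shift and 120 degrees for a turn. A row lasts 1/8 s, in which the tool goes at most 62.5 mm and 10.7 degrees, less where a joint would pass 70% of its speed; a pose out of reach is approached as far as the arm can. A call with a number of a shift or a turn outside -1 to 1 is refused whole. A call with a gripper value outside its range is refused whole. "fingers" is the closure, from -1 (fully open) to 1 (shut), set as the call begins (left out, the last holds). The fingers move at their own pace and stop on an object; the grip force is fixed at half the most. Time passes only in rows, so rows that repeat a pose let the fingers close. It gives the time, the measured TCP pose, the force, the opening and the grip force at its end, in the units of the state.
- readout.read_state(): the state, without advancing time (a new reading comes with each control period).
- get_image(name): name is "scene" or "side" or "wrist"; returns a dict with "color" (384x512x3 uint8, red, green, blue), "z_map" (384x512 float32, m along the optical axis (not along the pixel's ray), 0 where there is no reading), "mtx" (3x3 intrinsics, pixels), "k1" (the pictures are not rectified: a ray, as slopes to the right and down, at radius r is drawn at 1 + k1 r^2 times it, then the intrinsics apply), "rvec" (rotation vector, rad) and "tvec" (3), from world to camera coordinates, as OpenCV has them; the wrist camera has in their place "T_tool_cam" (4x4, takes a point from camera to tool coordinates, whose origin is the TCP and whose axes are the flange's). Camera axes: x right, y down, z forward; pixel columns grow to the right and rows downward; lengths in m; the calibration is good to about 2 mm. A picture is of the moment at which its call begins: read the wrist's pose just before it.
- job.job_done(): hands the job in; it is judged then, once.
The state is a dict: "clock": time; "joints": joint angles; "qd": joint speeds; "joint_efforts": joint torques, N m; "tool_pos": TCP position; "tcp_rot": TCP orientation; "wrist_force": force on the tool from outside, world axes, zero at the start; "torque": the same for the moment, N m; "width": finger opening in m; "finger_force": force on a finger pad.
Only numpy, scipy, OpenCV 4.12 (cv2) and the standard library are available. Lean on these libraries where they do the work, as an engineer would, in place of code of your own. Each camera call takes 0.05 s, during which the arm holds its last target. There are 200 camera calls.

## Working session

There is one attempt and no reset: what is moved stays moved. The work goes in short steps, Python scripts to look and compute and a tool call to move; the robot and the scene stay as the last step left them, time stands still between calls to the robot, and variables do not carry over. Pictures are saved under pics/ and viewed, at most 10 in all, crops included, and the job is handed in when it is done.

Besides the shell and the picture viewer there is one more tool, called after ">>>" by a JSON object that holds its "fn" and its "kwargs", one argument or row to a line. apply_moves: Moves the arm, as the interface text tells. Shift numbers are shares of 0.8 m and turn numbers shares of 120 degrees, none past 1 either way. Its arguments: {"type":"object","properties":{"motion":{"type":"array","items":{"type":"number"}},"fingers":{"type":"number"}},"required":["motion"]}

```bash
mkdir -p pics; ls; python3 - <<'E'
from rig import readout,get_image
import cv2,numpy as np,pickle
s=readout.read_state();print(s)
d={}
for n in("scene","side"):
    i=get_image(n);d[n]=i;cv2.imwrite(f"pics/{n}0.png",i["color"][:,:,::-1])
    print(n,i["mtx"],i["k1"],i["rvec"],i["tvec"])
pickle.dump(d,open("im0.pkl","wb"))
E
```

```text
pics
{'clock': 0.0, 'joints': array([-1.29420866,  0.53719581, -0.00443306,  1.53887871,  0.00260041,
        1.06730015, -0.07122371]), 'qd': array([-1.19645677e-05,  9.34445670e-04, -2.74000038e-04,  1.64109925e-03,
        4.49348390e-04, -5.63349464e-04,  8.96225129e-04]), 'joint_efforts': array([-5.19438490e-04, -5.83392012e+01,  1.04890309e+00, -2.59112102e+01,
        1.24892243e-02,  9.20136779e-03,  1.54535883e-05]), 'tool_pos': array([0.21828016, 0.61157359, 0.23039177]), 'tcp_rot': array([[-9.41836058e-01,  3.36072342e-01, -4.69696385e-04],
       [ 3.36072644e-01,  9.41834510e-01, -1.71305443e-03],
       [-1.33333950e-04, -1.77126854e-03, -9.99998422e-01]]), 'wrist_force': array([ 0.20323797, -0.700048  ,  0.84592256]), 'torque': array([-0.04784964,  0.00355416,  0.05172751]), 'finger_force': 0.0, 'width': 0.08546888856666064}
scene [[420.59153777   0.         256.15965094]
 [  0.         420.59153777 197.64337065]
 [  0.           0.           1.        ]] -0.04423843752652713 [ 1.59265441  2.01288618 -0.79087505] [ 0.17997929 -0.31833832  1.55633104]
side [[409.27962975   0.         253.07358784]
 [  0.         409.27962975 195.90036723]
 [  0.           0.           1.        ]] -0.0356289341602764 [ 2.27775511 -0.17443963  0.10661983] [-0.5625827   0.07611541  1.19642174]
```

View pics/scene0.png

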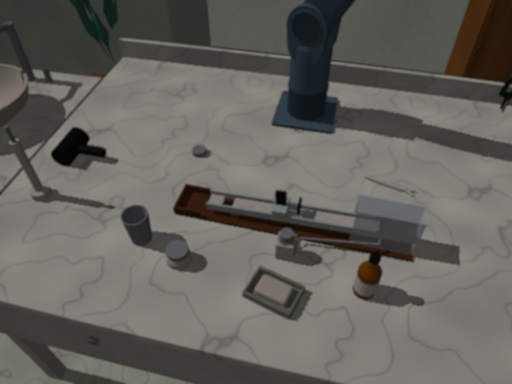

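View pics/side0.png

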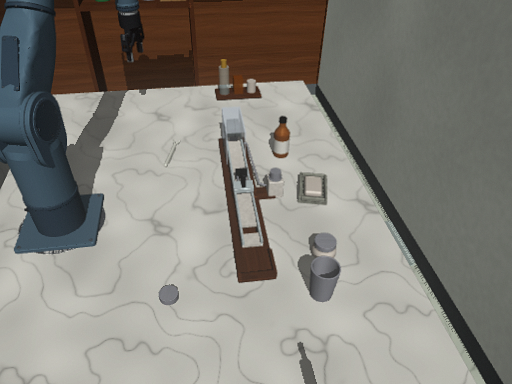

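The scene shows the dispenser running from the cover (about 390,220) down to the tray (190,200). The slider fin is at about (281,197) and the latch at (287,237). In the side view the cover is at (232,122), the fin at (241,178), the latch at (275,175) and the tray at (255,265).

```bash
cat > h.py <<'E'
import numpy as np,cv2
def cloud(i):
    K,k=i["mtx"],i["k1"]
    v,u=np.mgrid[:384,:512]
    p=cv2.undistortPoints(np.stack([u,v],-1).reshape(-1,1,2).astype(float),K,np.array([k,0,0,0.]))[:,0]
    R=cv2.Rodrigues(np.array(i["rvec"]))[0];t=np.array(i["tvec"]).ravel()
    z=i["z_map"].reshape(-1,1).astype(float)
    c=np.hstack([p*z,z])
    P=((c-t)@R).reshape(384,512,3);P[i["z_map"]==0]=np.nan
    return P
def ray(i,u,v,z):
    K,k=i["mtx"],i["k1"]
    p=cv2.undistortPoints(np.array([[[u,v]]],float),K,np.array([k,0,0,0.]))[0,0]
    R=cv2.Rodrigues(np.array(i["rvec"]))[0];t=np.array(i["tvec"]).ravel()
    o=-R.T@t;d=R.T@np.array([*p,1]);return o+d*(z-o[2])/d[2]
E
python3 - <<'E'
import pickle,cv2,numpy as np
from h import *
d=pickle.load(open("im0.pkl","rb"))
for n,(a,b,c,e),f in(("scene",(170,440,175,275),2.96),("side",(205,295,100,285),3.2)):
    i=d[n];P=cloud(i)
    cv2.imwrite(f"pics/{n}c.png",cv2.resize(i["color"][c:e,a:b,::-1],None,fx=f,fy=f,interpolation=cv2.INTER_CUBIC))
    hsv=cv2.cvtColor(i["color"],cv2.COLOR_RGB2HSV)
    m=((hsv[...,0]<12)|(hsv[...,0]>170))&(hsv[...,1]>110)&(P[...,2]>0.003)&(P[...,2]<.05)
    m[:c]=0;m[e:]=0;m[:,:a]=0;m[:,b:]=0
    Q=P[m];print(n,m.sum(),"zpct",np.percentile(Q[:,2],[2,10,25,50,75,90,98]))
    r=cv2.minAreaRect(Q[:,:2].astype(np.float32)*1000);print(r,cv2.boxPoints(r))
    # marble plane check
    print("table z",np.nanmedian(P[250:300,60:120,2]))
E
```

```text
scene 1854 zpct [0.00579837 0.00724333 0.00846    0.00987795 0.01144679 0.01568471
 0.02912362]
((561.7190551757812, 42.955108642578125), (666.4802856445312, 100.64897918701172), 84.99425506591797) [[ 482.50943 -284.62296]
 [ 582.77454 -293.40512]
 [ 640.9287   370.53317]
 [ 540.6636   379.31534]]
table z -0.0012743395250334473
side 1137 zpct [0.00538522 0.00750118 0.00876439 0.01016576 0.01169817 0.02402661
 0.03051053]
((604.6666259765625, 31.720184326171875), (661.6292114257812, 227.1423797607422), 88.63172149658203) [[ 483.2284  -296.28815]
 [ 710.306   -301.71204]
 [ 726.10486  359.72852]
 [ 499.02722  365.1524 ]]
table z -0.0011777444410411143
```

View pics/scenec.png

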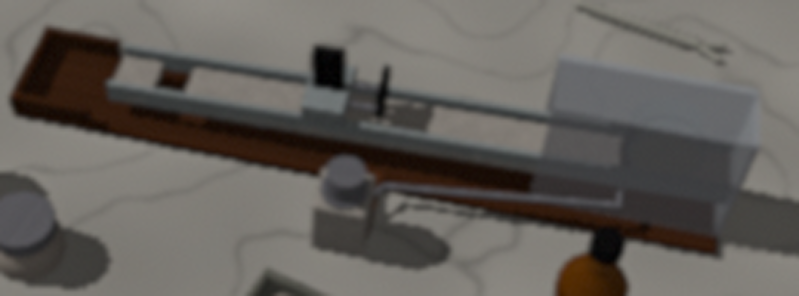

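View pics/sidec.png

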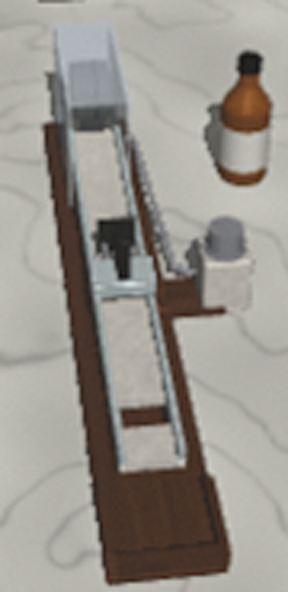

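The scene crop shows the fin (329,65 in the crop), the thin pad just uphill of the block (384,90), the cradle gap (173,78) and the latch button top (347,170). The side crop agrees: tin dimly seen under the cover, fin at (118,235), button at (226,232), gap at (146,415).

```bash
cat >> h.py <<'E'
X=np.array([-0.0873,-0.9962]);Y=np.array([.9962,-.0873]);O=np.array([.5813,.2670])
def ch(p): # world -> chute x,y (plan), world z
    q=p[...,:2]-O;return np.stack([q@X,q@Y,p[...,2]],-1)
E
python3 - <<'E'
import pickle
from h import *
d=pickle.load(open("im0.pkl","rb"))
for n in d:
    i=d[n];P=cloud(i);C=ch(P);g=i["color"].max(-1)
    hsv=cv2.cvtColor(i["color"],cv2.COLOR_RGB2HSV)
    near=(abs(C[...,0]-.265)<.04)&(abs(C[...,1]-.105)<.04)&(C[...,2]>.078)
    print(n,"button",near.sum(),np.nanmedian(C[near],0),C[near].min(0),C[near].max(0))
    f=(abs(C[...,1])<.05)&(C[...,0]>.1)&(C[...,0]<.6)&(C[...,2]>.09)
    F=C[f&(g<60)];print("fin",len(F),np.median(F,0),np.percentile(F,[3,97],0).round(4).tolist())
    F=F[F[:,2]>F[:,2].max()-.012];print(" top",len(F),F.mean(0),F.min(0),F.max(0))
    w=(abs(C[...,1])<.015)&(C[...,0]>.3)&(C[...,0]<.5)
    for x in(.33,.36,.39,.42,.48): 
        k=w&(abs(C[...,0]-x)<.01);print("floor",x,np.nanmedian(C[k][:,2]).round(4),end=' ')
    r=(C[...,2]>.045)&(C[...,2]<.08)&(C[...,0]>.3)&(C[...,0]<.5)&(abs(C[...,1])<.05)
    print("rails y",np.percentile(C[r][:,1],[1,50,99]))
    b=(C[...,2]>.12)&(C[...,2]<.15)&(abs(C[...,1])<.06)&(C[...,0]<.12)&(C[...,0]>-.15)
    if b.sum()>5: print("cover",b.sum(),C[b].min(0),C[b].max(0))
E
```

```text
scene button 19 [0.22737459 0.08401363 0.08974191] [0.22511472 0.0699932  0.08124453] [0.23045097 0.0944365  0.09355924]
fin 123 [ 0.25704687 -0.01605464  0.10609244] [[0.2056, -0.025, 0.0905], [0.2713, -0.0111, 0.1231]]
 top 44 [ 0.25954244 -0.017524    0.11960945] [ 0.24681992 -0.02384951  0.11193917] [ 0.27240062 -0.01282703  0.12369838]
floor 0.33 0.0394 floor 0.36 0.0399 floor 0.39 0.0375 floor 0.42 0.0102 floor 0.48 0.0095 rails y [-0.04545484 -0.01252891  0.01966223]
cover 1432 [-0.10825727 -0.05996773  0.12002733] [0.06473512 0.00115292 0.14286489]
side button 41 [0.23057181 0.08326932 0.0873465 ] [0.22515093 0.06808855 0.07861757] [0.23691931 0.09653038 0.09292433]
fin 77 [ 0.26313209 -0.02028646  0.11064923] [[0.2123, -0.0372, 0.0917], [0.2795, -0.0113, 0.124]]
 top 37 [ 0.26563545 -0.01905367  0.12052652] [ 0.24630717 -0.02480335  0.11331815] [ 0.27979986 -0.01332418  0.12463598]
floor 0.33 0.0446 floor 0.36 0.0431 floor 0.39 0.0366 floor 0.42 0.0398 floor 0.48 0.0097 rails y [-0.04259401 -0.01456481  0.02155993]
cover 426 [-0.10738185 -0.05998236  0.12031229] [ 0.0670547  -0.00027119  0.1421544 ]
```

```bash
cat >> h.py <<'E'
X=np.array([-.0469,-.9989]);Y=np.array([.9989,-.0469])
O=O-.039*np.array([-0.0873,-0.9962])-.030*np.array([.9962,-.0873])
E
python3 - <<'E'
import pickle
from h import *
d=pickle.load(open("im0.pkl","rb"));print("O",O)
for n in d:
    i=d[n];P=cloud(i);C=ch(P);g=i["color"].max(-1)
    fl=.058-.04*C[...,0]
    r=(C[...,2]>fl-.004)&(C[...,2]<fl+.018)&(abs(C[...,1])<.05)
    for x in np.arange(-.08,.56,.06):
        k=r&(abs(C[...,0]-x)<.03)
        if k.sum()>8: print(n,round(x,2),k.sum(),np.percentile(C[k][:,1],[2,50,98]).round(4),np.percentile(C[k][:,2]-fl[k],[10,50,90]).round(4))
    k=r&(abs(C[...,1])<.02);print("chute xmax",np.nanpercentile(C[k][:,0],[99,100]))
    b=(C[...,2]>.13)&(C[...,2]<.15)&(abs(C[...,1])<.06)&(C[...,0]<.15)&(C[...,0]>-.15)
    for x in(-.05,0,.05,.09):
        k=b&(abs(C[...,0]-x)<.02);print("cover",x,np.percentile(C[k],[2,98],0).round(4).tolist()) if k.sum()>5 else 0
    print("cover x",C[b][:,0].min(),C[b][:,0].max())
    hsv=cv2.cvtColor(i["color"],cv2.COLOR_RGB2HSV)
    m=((hsv[...,0]<12)|(hsv[...,0]>170))&(hsv[...,1]>110)&(C[...,2]>0.004)&(C[...,2]<.04)&(C[...,0]>-.15)&(C[...,0]<.6)&(abs(C[...,1])<.09)
    print("brown x",np.percentile(C[m][:,0],[1,99]),C[m][:,0].max())
    for x in(-.05,.05,.15,.35,.45,.52): 
        k=m&(abs(C[...,0]-x)<.03); print(" brown y",x,C[k][:,1].min().round(4),C[k][:,1].max().round(4)) if k.sum() else 0
print("button",ch(ray(d["scene"],287.2,232.4,.09)),ch(ray(d["side"],275.6,170.3,.09)))
E
```

```text
O [0.5548187 0.3084708]
scene -0.08 44 [0.0187 0.0207 0.023 ] [-0.002   0.0065  0.016 ]
scene -0.02 128 [0.0186 0.0214 0.0246] [-0.001   0.0075  0.0153]
scene 0.04 129 [0.0204 0.0235 0.0262] [-0.0013  0.0078  0.016 ]
scene 0.1 304 [-0.0363 -0.002   0.0262] [-0.0016  0.0026  0.0132]
scene 0.16 434 [-0.0334 -0.0102  0.0228] [-0.0019  0.0019  0.0123]
scene 0.22 399 [-0.0321 -0.0075  0.0242] [-0.0015  0.0018  0.0121]
scene 0.28 201 [-0.0298  0.0213  0.0262] [-0.0022  0.0024  0.0129]
scene 0.34 334 [-0.0299 -0.0038  0.0272] [-0.0015  0.0019  0.0122]
scene 0.4 389 [-0.0279 -0.004   0.0286] [-0.0019  0.0016  0.0126]
scene 0.46 289 [-0.0262 -0.0024  0.0305] [-0.0015  0.0036  0.0131]
scene 0.52 98 [-0.024  -0.0038  0.0311] [-0.0017  0.0021  0.012 ]
chute xmax [0.50488169 0.59980922]
cover -0.05 [[-0.0676, -0.0434, 0.1316], [-0.0308, 0.0221, 0.1409]]
cover 0 [[-0.0194, -0.0422, 0.1326], [0.019, 0.0235, 0.1409]]
cover 0.05 [[0.031, -0.0408, 0.1311], [0.069, 0.0252, 0.141]]
cover 0.09 [[0.0706, -0.0399, 0.1315], [0.1016, 0.0257, 0.1409]]
cover x -0.0689476687237052 0.1028706742771838
brown x [-0
[... 810 characters left out ...]
2 152 [-0.0237  0.0032  0.0316] [-0.0016  0.0015  0.0128]
chute xmax [0.5991547  0.60561106]
cover -0.05 [[-0.0656, -0.0424, 0.133], [-0.0304, 0.0218, 0.1382]]
cover 0 [[-0.0195, -0.0411, 0.1326], [0.0196, 0.0222, 0.1389]]
cover 0.05 [[0.0311, -0.0391, 0.1349], [0.0689, 0.0246, 0.1416]]
cover 0.09 [[0.0718, -0.0381, 0.1328], [0.1044, 0.0247, 0.1409]]
cover x -0.06836979628884769 0.10551918175444688
brown x [0.08483242 0.59909249] 0.5999433077046555
 brown y -0.05 -0.0577 -0.0533
 brown y 0.05 0.0326 0.0366
 brown y 0.15 -0.0527 0.0407
 brown y 0.35 -0.0493 0.0458
 brown y 0.45 -0.046 0.049
 brown y 0.52 -0.045 0.052
button [0.25627244 0.10022326 0.09      ] [0.26054072 0.10307476 0.09      ]
```

```bash
cat >> h.py <<'E'
O=O-.009*Y;X=X+.0243*Y;X/=np.linalg.norm(X);Y=np.array([-X[1],X[0]])
E
python3 - <<'E'
import pickle
from h import *
d=pickle.load(open("im0.pkl","rb"));print("O",O,X,Y)
def proj(i,cx,cy,z):
    w=np.array([*(O+cx*X+cy*Y),z]);return cv2.projectPoints(w[None],np.array(i["rvec"]),np.array(i["tvec"]),i["mtx"],np.array([i["k1"],0,0,0.]))[0].ravel()
for n in d:
    i=d[n]
    xs=np.arange(.40,.54,.004);pr=[]
    for x in xs:
        u,v=proj(i,x,.0,.058-.04*x)
        pr.append(int(cv2.getRectSubPix(i["color"],(1,1),(float(u),float(v)))[0,0].max()))
    print(n,list(zip(xs.round(3),pr)))
    C=ch(cloud(i));g=i["color"].max(-1)
    f=(abs(C[...,1])<.03)&(C[...,0]>.1)&(C[...,0]<.4)&(C[...,2]>.085)&(g<60)
    F=C[f];F=F[F[:,0]>.235];print("fin",len(F),F.min(0),F.max(0),np.percentile(F,[5,50,95],0).round(4).tolist())
    F=C[f];F=F[F[:,0]<.225];print("padtop",len(F),np.percentile(F,[5,50,95],0).round(4).tolist())
    # button top by contour: greyish pixels with z>.084
    k=(abs(C[...,0]-.26)<.03)&(abs(C[...,1]-.105)<.03)&(C[...,2]>.084)&(C[...,2]<.096)
    v,u=np.nonzero(k);print("btn",k.sum(),C[k].mean(0),C[k].min(0),C[k].max(0))
print("button",ch(ray(d["scene"],287.2,232.4,.09)),ch(ray(d["side"],275.6,170.3,.09)))
E
```

```text
O [0.5458286 0.3088929] [-0.02262004 -0.99974413] [ 0.99974413 -0.02262004]
scene [(np.float64(0.4), 129), (np.float64(0.404), 127), (np.float64(0.408), 128), (np.float64(0.412), 127), (np.float64(0.416), 127), (np.float64(0.42), 129), (np.float64(0.424), 129), (np.float64(0.428), 129), (np.float64(0.432), 117), (np.float64(0.436), 75), (np.float64(0.44), 34), (np.float64(0.444), 27), (np.float64(0.448), 28), (np.float64(0.452), 25), (np.float64(0.456), 25), (np.float64(0.46), 35), (np.float64(0.464), 72), (np.float64(0.468), 110), (np.float64(0.472), 125), (np.float64(0.476), 127), (np.float64(0.48), 126), (np.float64(0.484), 128), (np.float64(0.488), 128), (np.float64(0.492), 128), (np.float64(0.496), 129), (np.float64(0.5), 127), (np.float64(0.504), 115), (np.float64(0.508), 82), (np.float64(0.512), 55), (np.float64(0.516), 50), (np.float64(0.52), 51), (np.float64(0.524), 50), (np.float64(0.528), 51), (np.float64(0.532), 51), (np.float64(0.536), 50)]
fin 138 [ 0.24413711 -0.01102011  0.08524001] [0.31179055 0.01867263 0.12369838] [[0.2458, -0.003, 0.0871], [0.2956, 0.0037, 0.1031], [0.3106, 0.0134, 0.1226]]Traceback (most recent call last):
  File "<stdin>", line 16, in <module>
    return _quantile_unchecked(
        a, q, axis, out, overwrite_input, method, keepdims, weights)
    return _ureduce(a,
                    func=_quantile_ureduce_func,
    ...<5 lines>...
                    overwrite_input=overwrite_input,
                    method=method)
    r = func(a, **kwargs)
    result = _quantile(arr,
                       quantiles=q,
    ...<2 lines>...
                       out=out,
                       weights=wgt)
    slices_having_nans = np.isnan(arr[-1, ...])
                                  ~~~^^^^^^^^^
IndexError: index -1 is out of bounds for axis 0 with size 0
```

Rail, cover, gap and fin fits now agree: the slider is at about 0.066, and the latch top is at about (0.645, 0.046). Next I move above the latch with the fingers shut.

>>> {"fn": "apply_moves", "kwargs": {
  "motion": [-0.74, -0.487, 0.03, 0, 0, 0.597, -0.74, -0.487, 0.03, 0, 0, 0.597, -0.74, -0.487, 0.03, 0, 0, 0.597, -0.74, -0.487, 0.03, 0, 0, 0.597, -0.74, -0.487, 0.03, 0, 0, 0.597, -0.74, -0.487, 0.03, 0, 0, 0.597, -0.74, -0.487, 0.03, 0, 0, 0.597, -0.74, -0.487, 0.03, 0, 0, 0.597, -0.74, -0.487, 0.03, 0, 0, 0.597, -0.74, -0.487, 0.03, 0, 0, 0.597],
  "fingers": 1
}}

```text
clock: 1.35
tool_pos: [0.5953, 0.1119, 0.2098]
tcp_rot: [[0.022, 1.0, -0.0], [1.0, -0.022, 0.0], [0.0, -0.0, -1.0]]
wrist_force: [0.1, -0.2, 0.3]
width: -0.0001
finger_force: 0.0
```

>>> {"fn": "apply_moves", "kwargs": {
  "motion": [-0.08, 0.063, 0.08, 0, 0, 0, -0.08, 0.063, 0.08, 0, 0, 0, -0.08, 0.063, 0.08, 0, 0, 0, -0.08, 0.063, 0.08, 0, 0, 0]
}}

```text
clock: 1.85
tool_pos: [0.6432, 0.0494, 0.1462]
tcp_rot: [[0.022, 1.0, -0.0], [1.0, -0.022, 0.001], [0.001, -0.0, -1.0]]
wrist_force: [-0.7, 0.3, 0.7]
width: 0.0
finger_force: 0.0
```

```bash
cat >> h.py <<'E'
O=O-.004*X
E
python3 - <<'E'
from rig import readout,get_image
from h import *
s=readout.read_state();i=get_image("wrist");cv2.imwrite("pics/w1.png",i["color"][:,:,::-1])
T=i["T_tool_cam"];print(s["tool_pos"],s["tcp_rot"].round(3),T)
K,k=i["mtx"],i["k1"];v,u=np.mgrid[:384,:512]
p=cv2.undistortPoints(np.stack([u,v],-1).reshape(-1,1,2).astype(float),K,np.array([k,0,0,0.]))[:,0]
z=i["z_map"].reshape(-1,1).astype(float);c=np.hstack([p*z,z])
P=(c@T[:3,:3].T+T[:3,3])@s["tcp_rot"].T+s["tool_pos"];P[z[:,0]==0]=np.nan
C=ch(P)
b=(abs(C[:,0]-.265)<.035)&(abs(C[:,1]-.105)<.035)&(abs(C[:,2]-.09)<.005)
print("btn",b.sum(),C[b].min(0),C[b].max(0),np.median(C[b],0))
f=(abs(C[:,0]-.3)<.05)&(abs(C[:,1])<.03)&(C[:,2]>.113)&(C[:,2]<.13)
print("fin",f.sum(),C[f].min(0) if f.any() else 0,C[f].max(0) if f.any() else 0)
E
```

```text
[0.64318897 0.04939006 0.14623121] [[ 0.022  1.    -0.   ]
 [ 1.    -0.022  0.001]
 [ 0.001 -0.    -1.   ]] [[ 7.74196794e-05 -9.60572306e-01 -2.78030284e-01  7.05828701e-02]
 [ 9.99999993e-01  5.03468756e-05  1.04513307e-04  1.06440811e-03]
 [-8.63946324e-05 -2.78030290e-01  9.60572303e-01 -1.41293083e-01]
 [ 0.00000000e+00  0.00000000e+00  0.00000000e+00  1.00000000e+00]]
btn 1433 [0.24887868 0.08902435 0.08505397] [0.28004313 0.12218659 0.09117021] [0.26357092 0.10591344 0.08864023]
fin 969 [ 0.28940442 -0.00488613  0.11303562] [0.31988765 0.00788255 0.12288235]
```

View pics/w1.png

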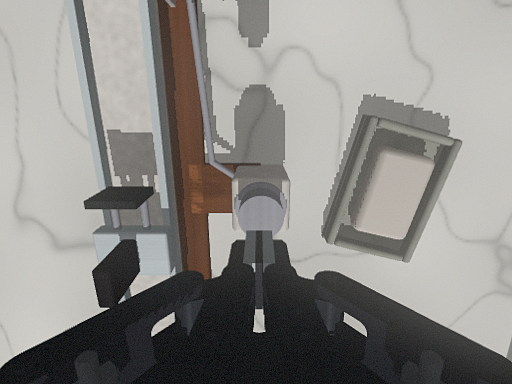

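The wrist picture shows the button (262,212) right ahead of the shut fingertips, the fin at left (117,272) and the pad at (118,198).

>>> {"fn": "apply_moves", "kwargs": {
  "motion": [-0.004, 0.003, 0.03, 0, 0, 0, -0.004, 0.003, 0.06, 0, 0, 0, -0.004, 0.003, 0.06, 0, 0, 0]
}}

```text
clock: 2.28
tool_pos: [0.6444, 0.0468, 0.0975]
tcp_rot: [[0.02, 1.0, -0.002], [1.0, -0.02, 0.001], [0.001, -0.002, -1.0]]
wrist_force: [-0.2, 0.2, 0.4]
width: -0.0004
finger_force: 0.0
```

```bash
python3 - <<'E'
from rig import readout
from h import *
s=readout.read_state();print(s["tool_pos"],ch(s["tool_pos"]),s["wrist_force"])
E
```

```text
[0.64440853 0.04681312 0.09749724] [0.26378284 0.10448296 0.09749724] [-0.15426815  0.16329864  0.35220032]
```

>>> {"fn": "apply_moves", "kwargs": {
  "motion": [0, 0, 0.03, 0, 0, 0, 0, 0, 0.03, 0, 0, 0]
}}

```text
clock: 2.52
tool_pos: [0.6473, 0.0463, 0.0763]
tcp_rot: [[0.021, 1.0, 0.003], [1.0, -0.021, 0.001], [0.001, 0.003, -1.0]]
wrist_force: [-0.1, 0.1, -0.9]
width: 0.0002
finger_force: 0.0
```

>>> {"fn": "apply_moves", "kwargs": {
  "motion": [0, 0, 0.004, 0, 0, 0]
}}

```text
clock: 2.65
tool_pos: [0.6476, 0.0462, 0.0755]
tcp_rot: [[0.021, 1.0, 0.004], [1.0, -0.021, 0.002], [0.002, 0.004, -1.0]]
wrist_force: [-11.7, 1.0, 38.9]
width: -0.0
finger_force: 19.3
```

>>> {"fn": "apply_moves", "kwargs": {
  "motion": [0, 0, -0.078, 0, 0, 0, -0.025, -0.065, -0.082, 0, 0, 0, -0.0494, -0.129, -0.082, 0, 0, 0, -0.0494, -0.129, -0.082, 0, 0, 0, -0.0494, -0.129, -0.027, 0, 0, 0],
  "fingers": 0.25
}}

```text
clock: 3.28
tool_pos: [0.5459, 0.0089, 0.0961]
tcp_rot: [[0.022, 1.0, 0.01], [1.0, -0.022, 0.002], [0.002, 0.01, -1.0]]
wrist_force: [2.1, 0.5, -0.5]
width: 0.0323
finger_force: 0.0
```

```bash
python3 - <<'E'
from rig import readout
from h import *
s=readout.read_state();print(s["tool_pos"],ch(s["tool_pos"]),s["wrist_force"],s["width"],s["clock"])
E
```

```text
[0.54588658 0.00891068 0.09610824] [0.30390415 0.00684358 0.09610824] [ 2.06290143  0.54178741 -0.49827321] 0.03225614950586186 3.275
```

>>> {"fn": "apply_moves", "kwargs": {
  "motion": [0, 0, 0, 0, 0, 0],
  "fingers": 1
}}

```text
clock: 3.4
tool_pos: [0.5405, 0.0087, 0.0914]
tcp_rot: [[0.021, 1.0, -0.004], [1.0, -0.021, 0.0], [0.0, -0.004, -1.0]]
wrist_force: [-5.7, 0.7, -4.5]
width: 0.0149
finger_force: 5.8
```

```bash
cat > t.py <<'E'
from rig import readout,get_image
from h import *
import sys
n=sys.argv[1];s=readout.read_state();i=get_image("wrist")
cv2.imwrite(f"pics/t{n}.png",i["color"][:,:,::-1])
T=i["T_tool_cam"];K,k=i["mtx"],i["k1"];v,u=np.mgrid[:384,:512]
p=cv2.undistortPoints(np.stack([u,v],-1).reshape(-1,1,2).astype(float),K,np.array([k,0,0,0.]))[:,0]
z=i["z_map"].reshape(-1,1).astype(float);c=np.hstack([p*z,z])
P=(c@T[:3,:3].T+T[:3,3])@s["tcp_rot"].T+s["tool_pos"];P[z[:,0]==0]=np.nan
C=ch(P)
print("t",s["clock"],"tcp",ch(s["tool_pos"]).round(4),"w",s["width"],s["finger_force"],s["wrist_force"].round(1),s["tool_pos"])
h=C[:,2]-.058+.04*C[:,0]
f=(abs(C[:,1])<.018)&(h>.05)&(h<.07)&(C[:,0]>-.05)&(C[:,0]<.47)
f&=(C[:,0]<ch(s["tool_pos"])[0]-.03)
if f.any():
    x=C[f][:,0];a=np.histogram(x,np.arange(-.05,.48,.01));print([(round(b,2),int(q)) for q,b in zip(*a) if q])
    # tin: circle fit in x,h
    m=f&(h>.045)
    r=np.c_[C[m][:,0],h[m]]
E
python3 t.py 1; python3 - <<'E'
from rig import readout,get_image
import sys;sys.path.insert(0,'.')
from h import *
s=readout.read_state();i=get_image("side");cv2.imwrite("pics/s1.png",cv2.resize(i["color"][90:250,200:300,::-1],None,fx=3.6,fy=3.6))
print(s["clock"]);C=ch(cloud(i));h=C[...,2]-.058+.04*C[...,0]
f=(abs(C[...,1])<.018)&(h>.045)&(h<.07)&(C[...,0]>-.05)&(C[...,0]<.35)
a=np.histogram(C[f][:,0],np.arange(-.05,.36,.01));print([(round(b,2),int(q)) for q,b in zip(*a) if q])
E
```

```text
t 3.4 tcp [0.3042 0.0015 0.0914] w 0.014948471601609123 5.84505021572113 [-5.7  0.7 -4.5] [0.54051361 0.0087286  0.09144351]
[(np.float64(0.25), 99)]
3.45
[(np.float64(0.08), 1), (np.float64(0.09), 1), (np.float64(0.25), 3), (np.float64(0.3), 7), (np.float64(0.31), 51), (np.float64(0.32), 11)]
```

View pics/t1.png

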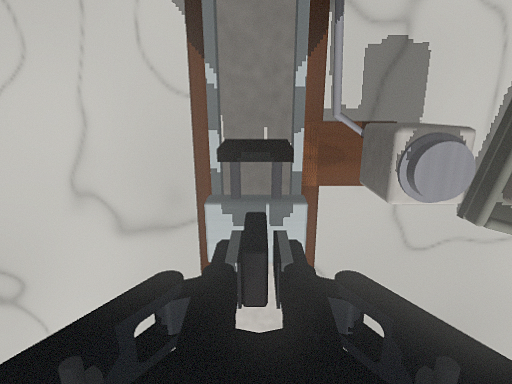

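The wrist picture shows the fin (256,260) between the fingers and the pad (255,150). No tin is in view yet. Next is the side crop.

View pics/s1.png

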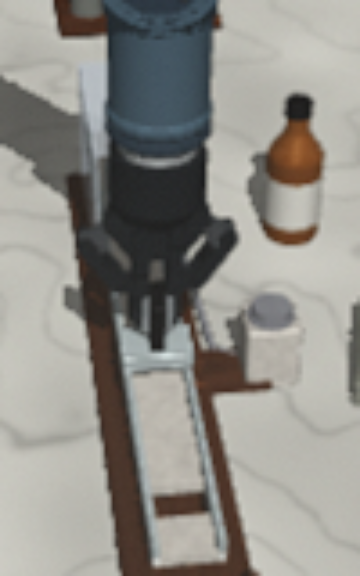

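The side view is blocked by the arm, so I use the scene camera, differenced against the first picture.

```bash
cat > sc.py <<'E'
from rig import readout,get_image
from h import *
import pickle,sys
d0=pickle.load(open("im0.pkl","rb"))["scene"]
s=readout.read_state();i=get_image("scene");pickle.dump(i,open(f"sc{sys.argv[1]}.pkl","wb"))
df=cv2.absdiff(i["color"],d0["color"]).max(-1)
xs=np.arange(-.05,.27,.01)
w=np.array([[*(O+x*X),.058-.04*x+.032] for x in xs])
pj=lambda w:cv2.projectPoints(w,np.array(i["rvec"]),np.array(i["tvec"]),i["mtx"],np.array([i["k1"],0,0,0.]))[0][:,0]
q=pj(w)
b=cv2.blur(df,(3,3));c=i["color"].mean(-1)
print("t",s["clock"],"w",s["width"],ch(s["tool_pos"]).round(4),s["wrist_force"].round(1))
print([(int(round(x*1000)),int(b[int(v+.5),int(u+.5)]),int(c[int(v+.5),int(u+.5)])) for x,(u,v) in zip(xs,q)])
a=np.concatenate([i["color"][175:275,260:440],cv2.applyColorMap(cv2.convertScaleAbs(df[175:275,260:440],alpha=4),cv2.COLORMAP_JET)])
cv2.imwrite(f"pics/sc{sys.argv[1]}.png",cv2.resize(a[:,:,::-1],None,fx=2.9,fy=2.9))
E
python3 sc.py 1
```

```text
t 3.5 w 0.011159184264121323 [ 3.044e-01 -3.000e-04  9.170e-02] [ -3.9   0.9 -14.6]
[(-50, 4, 65), (-40, 4, 65), (-30, 5, 65), (-20, 4, 66), (-10, 5, 66), (0, 5, 66), (10, 4, 64), (20, 5, 66), (30, 8, 65), (40, 3, 65), (50, 3, 66), (60, 3, 66), (70, 3, 65), (80, 3, 65), (90, 3, 66), (100, 7, 66), (110, 17, 59), (120, 15, 60), (130, 23, 52), (140, 16, 57), (150, 15, 58), (160, 17, 59), (170, 14, 58), (180, 17, 59), (190, 14, 58), (200, 15, 58), (210, 6, 59), (220, 12, 58), (230, 13, 59), (240, 8, 64), (250, 4, 27), (260, 7, 48)]
```

View pics/sc1.png

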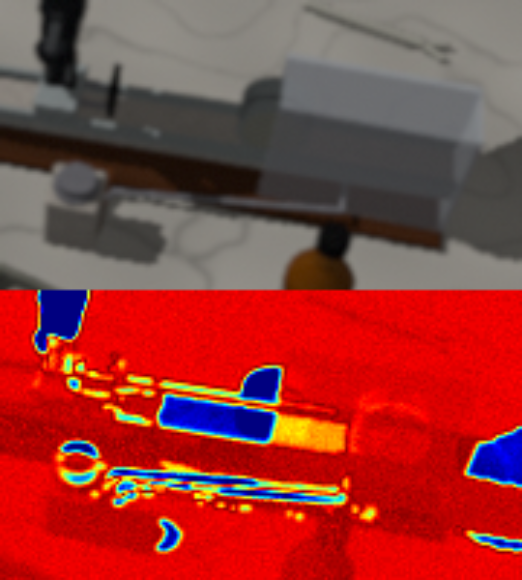

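```bash
python3 - <<'E'
import pickle
from h import *
i=pickle.load(open("sc1.pkl","rb"))
C=ch(cloud(i));h=C[...,2]-.058+.04*C[...,0]
for u,v,y in((240,105,-.02),(240,100,0),(240,105,.02),(353,430-290,.02),(353,140,-.02),(390,115,0)):
    z=.085
    print((u,v),ch(ray(i,260+u/2.9,175+v/2.9,z)).round(4))
f=(abs(C[...,1])<.03)&(h>.02)&(h<.07)&(C[...,0]>.1)&(C[...,0]<.24)
for q in sorted(map(tuple,np.c_[C[f][:,:2],h[f]].round(4).tolist()))[:60:2]: print(q,end=' ')
E
```

```text
(240, 105) [ 0.1353 -0.0075  0.085 ]
(240, 100) [ 0.136  -0.0136  0.085 ]
(240, 105) [ 0.1353 -0.0075  0.085 ]
(353, 140) [0.0325 0.0086 0.085 ]
(353, 140) [0.0325 0.0086 0.085 ]
(390, 115) [ 0.0013 -0.0297  0.085 ]
(0.1011, 0.0297, 0.0561) (0.1051, 0.029, 0.0343) (0.1053, 0.0172, 0.0285) (0.1056, 0.0188, 0.0464) (0.1058, 0.02, 0.0634) (0.106, 0.0299, 0.0551) (0.1062, 0.0175, 0.0644) (0.1063, 0.0204, 0.0361) (0.1066, -0.0155, 0.0631) (0.1066, 0.0175, 0.0204) (0.1068, 0.019, 0.0383) (0.107, 0.0051, 0.0621) (0.1073, 0.0184, 0.0253) (0.1075, 0.019, 0.058) (0.1076, 0.004, 0.0646) (0.108, 0.0017, 0.0658) (0.108, 0.0187, 0.0457) (0.1086, 0.0185, 0.0333) (0.1088, -0.0044, 0.0668) (0.109, -0.0087, 0.066) (0.1091, -0.0157, 0.0623) (0.1092, 0.0183, 0.0368) (0.1093, 0.0106, 0.0637) (0.1097, 0.0071, 0.0637) (0.1099, 0.0027, 0.0626) (0.11, 0.02, 0.0426) (0.1103, 0.0163, 0.0424) (0.1104, 0.018, 0.0281) (0.1108, -0.0092, 0.0611) (0.1111, 0.0193, 0.0335)
```

```bash
cat > tin.py <<'E'
from rig import readout,get_image
from h import *
import pickle,sys
def wr(save):
    s=readout.read_state();i=get_image("wrist");pickle.dump((s,i),open(save,"wb"))
    T=i["T_tool_cam"];K,k=i["mtx"],i["k1"];v,u=np.mgrid[:384,:512]
    p=cv2.undistortPoints(np.stack([u,v],-1).reshape(-1,1,2).astype(float),K,np.array([k,0,0,0.]))[:,0]
    z=i["z_map"].reshape(-1,1).astype(float);c=np.hstack([p*z,z])
    P=(c@T[:3,:3].T+T[:3,3])@s["tcp_rot"].T+s["tool_pos"];P[z[:,0]==0]=np.nan
    C=ch(P);h=C[:,2]-.058+.04*C[:,0]
    tx=ch(s["tool_pos"])[0]
    pm=(abs(C[:,1])<.012)&(h>.044)&(h<.056)&(C[:,0]>tx-.075)&(C[:,0]<tx-.03)
    f=(abs(C[:,1])<.015)&(h>.025)&(h<.07)&(C[:,0]<tx-.065)&(C[:,0]>.05)
    print("wrist t",round(s["clock"],3),"tcp x",tx.round(4),"padtop",np.percentile(C[pm][:,0],[5,50,95]).round(4) if pm.sum()>5 else 0,"n",f.sum())
    if f.sum()>10:
        x,hh=C[f][:,0],h[f];g=hh<.055
        xc=x[g]-np.sqrt(.032**2-(np.clip(hh[g],0,.064)-.032)**2)
        print("  x range",np.percentile(x,[2,50,98]).round(4),"h",np.percentile(hh,[2,50,98]).round(4),"xc front",np.median(xc).round(4) if g.any() else 0)
def scn(i,t=0):
    C=ch(cloud(i));h=C[...,2]-.058+.04*C[...,0]
    f=(C[...,1]>-.025)&(C[...,1]<.025)&(h>.018)&(h<.07)&(C[...,0]>.107)&(C[...,0]<.235)
    x=np.sort(C[f][:,0]);print("scene t",t,f.sum(),"front",x[-5:].round(4) if len(x) else 0)
if __name__=="__main__":
    scn(pickle.load(open("sc1.pkl","rb")),3.5)
    wr("w355.pkl")
    s=readout.read_state();i=get_image("scene");pickle.dump(i,open("sc2.pkl","wb"));scn(i,s["clock"])
    wr("w365.pkl")
    print(readout.read_state()["clock"])
E
python3 tin.py
```

```text
scene t 3.5 263 front [0.1368 0.137  0.1371 0.1372 0.1374]
wrist t 3.55 tcp x 0.3044 padtop [0.2511 0.2538 0.257 ] n 0
scene t 3.6 392 front [0.1521 0.1523 0.1525 0.1525 0.1527]
wrist t 3.65 tcp x 0.3044 padtop [0.2511 0.2538 0.257 ] n 0
3.7
```

```bash
python3 - <<'E'
from tin import *
s=readout.read_state();i=get_image("scene");pickle.dump(i,open("sc3.pkl","wb"));scn(i,s["clock"])
wr("w375.pkl")
print(readout.read_state()["clock"])
E
```

```text
scene t 3.7 503 front [0.1709 0.1712 0.1713 0.1714 0.1718]
wrist t 3.75 tcp x 0.3044 padtop [0.2511 0.2538 0.257 ] n 11
  x range [0.1836 0.1837 0.1846] h [0.0251 0.0253 0.0281] xc front 0.1524
3.8
```

```bash
cat > sim.py <<'E'
import numpy as np
from scipy.optimize import differential_evolution as DE
dt=.0025
S=[(g,v,a,l) for g in(-.005,0,.005) for v in(.205,.219,.233) for a in(.13,.165) for l in(.01,.035)]
g,v0,a,l=map(np.array,zip(*S))
def sim(V,T=2.6,tr=False):
    V=np.maximum(V,0);n=len(g);x=np.full(n,.163)-0;front=x+.032
    face=x+.032+.056+g;v=v0.copy();cmd=0.;fl=np.zeros(n);pk=np.zeros(n);mn=np.full(n,9.);fast=np.zeros(n);slow_t=np.zeros(n);d=np.zeros(n);L=[]
    for k in range(int(T/dt)):
        r=min(int(k*dt/.125+1e-9),len(V)-1);cmd+=V[r]*dt
        fl+=(cmd-fl)*dt/l
        dn=np.maximum(0,x+.032-(face+fl));dd=(dn-d)/dt;d=dn
        F=np.where(d>0,np.maximum(0,25*d+np.clip(dd,-1,1)),0)
        on=x<.43
        v=v+(a-F/.33)*dt*on;v=np.where(on,v,v);x=x+v*dt*on
        pk=np.where(on,np.maximum(pk,d),pk);mn=np.where(on,np.minimum(mn,v),mn)
        fast=np.where(on&(x>.378),np.maximum(fast,v),fast);slow_t+=dt*(on&(v<.112)&(v>.025))
        if tr and k%50==49:L.append((round((k+1)*dt,3),x.min().round(3),x.max().round(3),v.min().round(3),v.max().round(3),(d.max()*1e3).round(1)))
    return pk,mn,fast,slow_t,L
def cost(V):
    pk,mn,fast,st,_=sim(V)
    return pk.max()*1e3+200*np.maximum(0,fast-.106).max()+200*np.maximum(0,.04-mn).max()+20*np.maximum(0,.5-st).max()+.3*np.abs(np.diff(V,2)).sum()
if __name__=="__main__":
    r=DE(cost,[(0,.3)]*10+[(.07,.1)],maxiter=130,popsize=6,seed=1,polish=False,workers=-1,updating='deferred')
    print(r.fun,r.x.round(3));pk,mn,fast,st,L=sim(r.x,tr=True)
    print(pk.max(),mn.min(),fast.max(),st.min());print(*L,sep="\n")
E
time timeout 200 python3 sim.py
```

```text
real	3m20.031s
user	0m2.811s
sys	0m0.662s
```

```bash
sed -i 's/^dt=.*/dt=.005/; s/T=2.6/T=2.2/' sim.py; cat > opt.py <<'E'
from sim import *
import time
rng=np.random.default_rng(0);t=time.time();best=None
x=np.array([.05,.14,.24,.24,.21,.18,.15,.12,.1,.09,.085]);c=cost(x);sg=.03;print(c)
while time.time()-t<100:
    y=x+rng.normal(0,sg,11)*(rng.random(11)<.4);y=np.clip(y,0,.32);y[-1]=np.clip(y[-1],.075,.095)
    k=cost(y)
    if k<c:x,c=y,k;sg=min(sg*1.3,.05)
    else:sg=max(sg*.985,.004)
print(c,x.round(3));pk,mn,fast,st,L=sim(x,tr=True)
print(pk.max(),mn.min(),fast.max(),st.min());print(*L,sep="\n")
E
OMP_NUM_THREADS=1 timeout 200 python3 opt.py
```

```text
58.77302423658416
9.89152867960602 [0.002 0.079 0.201 0.2   0.202 0.187 0.148 0.11  0.116 0.093 0.076]
0.009803131481865901 0.05402735406013229 0.10476278013168515 0.7100000000000005
(0.25, np.float64(0.218), np.float64(0.227), np.float64(0.238), np.float64(0.274), np.float64(3.3))
(0.5, np.float64(0.273), np.float64(0.294), np.float64(0.147), np.float64(0.281), np.float64(9.5))
(0.75, np.float64(0.315), np.float64(0.342), np.float64(0.143), np.float64(0.191), np.float64(9.0))
(1.0, np.float64(0.359), np.float64(0.37), np.float64(0.069), np.float64(0.148), np.float64(8.9))
(1.25, np.float64(0.381), np.float64(0.395), np.float64(0.054), np.float64(0.105), np.float64(4.1))
(1.5, np.float64(0.398), np.float64(0.415), np.float64(0.065), np.float64(0.086), np.float64(4.4))
(1.75, np.float64(0.419), np.float64(0.43), np.float64(0.061), np.float64(0.085), np.float64(2.9))
(2.0, np.float64(0.43), np.float64(0.43), np.float64(0.061), np.float64(0.08), np.float64(0.0))
```

```bash
python3 - <<'E'
from tin import *
wr("w380.pkl");wr("w385.pkl")
print(readout.read_state()["clock"])
E
```

```text
wrist t 3.8 tcp x 0.3044 padtop [0.2511 0.2538 0.257 ] n 1730
  x range [0.1907 0.1933 0.195 ] h [0.0292 0.042  0.0482] xc front 0.1628
wrist t 3.85 tcp x 0.3044 padtop [0.2511 0.2538 0.257 ] n 3600
  x range [0.1937 0.1998 0.2055] h [0.0316 0.0503 0.057 ] xc front 0.1735
3.9
```

```bash
sed -i 's/^S=.*/S=[(g,v,a,l) for g in(-.003,0,.003) for v in(.213,.224,.236) for a in(.12,.16) for l in(.01,.035)]/; s/np.full(n,.163)/np.full(n,.1844)/; s/.032+.056+g/.032+.0345+g/' sim.py
sed -i 's/x=np.array.*;c=cost/x=np.array([.1,.2,.21,.20,.18,.15,.12,.11,.095,.085,.08]);c=cost/; s/<100/<150/' opt.py
OMP_NUM_THREADS=1 timeout 250 python3 opt.py
```

```text
16.048891848553158
9.031414621414523 [0.11  0.129 0.208 0.203 0.198 0.171 0.108 0.117 0.101 0.088 0.075]
0.0089411680867163 0.057958337127703756 0.10584871588877376 0.6800000000000005
(0.25, np.float64(0.241), np.float64(0.249), np.float64(0.243), np.float64(0.276), np.float64(4.9))
(0.5, np.float64(0.295), np.float64(0.312), np.float64(0.158), np.float64(0.263), np.float64(8.9))
(0.75, np.float64(0.339), np.float64(0.357), np.float64(0.133), np.float64(0.192), np.float64(8.0))
(1.0, np.float64(0.374), np.float64(0.381), np.float64(0.066), np.float64(0.097), np.float64(8.2))
(1.25, np.float64(0.393), np.float64(0.404), np.float64(0.07), np.float64(0.104), np.float64(2.5))
(1.5, np.float64(0.414), np.float64(0.424), np.float64(0.063), np.float64(0.085), np.float64(4.1))
(1.75, np.float64(0.43), np.float64(0.43), np.float64(0.058), np.float64(0.074), np.float64(0.0))
(2.0, np.float64(0.43), np.float64(0.43), np.float64(0.058), np.float64(0.074), np.float64(0.0))
```

>>> {"fn": "apply_moves", "kwargs": {
  "motion": [-0.0172, 0, 0.0007, 0, 0, 0, -0.0375, 0, 0.0015, 0, 0, 0, -0.07, 0, 0.0028, 0, 0, 0, -0.1017, 0, 0.0041, 0, 0, 0, -0.1327, 0, 0.0053, 0, 0, 0, -0.1594, 0, 0.0064, 0, 0, 0, -0.1769, 0, 0.0071, 0, 0, 0, -0.1949, 0, 0.0078, 0, 0, 0, -0.2105, 0, 0.0084, 0, 0, 0, -0.2243, 0, 0.009, 0, 0, 0]
}}

```text
clock: 5.15
tool_pos: [0.535, -0.1712, 0.0848]
tcp_rot: [[0.022, 1.0, -0.006], [1.0, -0.022, 0.002], [0.001, -0.006, -1.0]]
wrist_force: [-6.2, 1.5, -10.7]
width: 0.0112
finger_force: 59.3
```

>>> {"fn": "apply_moves", "kwargs": {
  "motion": [-0.012, 0, 0.0005, 0, 0, 0, -0.024, 0, 0.001, 0, 0, 0, -0.036, 0, 0.0014, 0, 0, 0, -0.048, 0, 0.0019, 0, 0, 0, -0.06, 0, 0.0024, 0, 0, 0, -0.072, 0, 0.0029, 0, 0, 0, -0.084, 0, 0.0034, 0, 0, 0, -0.096, 0, 0.0038, 0, 0, 0, -0.1075, 0, 0.0043, 0, 0, 0, -0.1075, 0, 0.0043, 0, 0, 0]
}}

```text
clock: 6.4
tool_pos: [0.5332, -0.2581, 0.0815]
tcp_rot: [[0.023, 1.0, -0.005], [1.0, -0.023, 0.001], [0.0, -0.005, -1.0]]
wrist_force: [-6.7, -0.6, -10.2]
width: 0.0113
finger_force: 59.5
```

```bash
python3 t.py 9; python3 - <<'E'
from tin import *
wr("w9.pkl")
E
```

```text
t 6.4 tcp [5.711e-01 2.000e-04 8.150e-02] w 0.011297053226668843 59.46766018867493 [ -6.7  -0.6 -10.2] [ 0.53319146 -0.25808441  0.08152282]
[(np.float64(0.46), 2756)]
wrist t 6.45 tcp x 0.5708 padtop [0.5173 0.5198 0.5229] n 6398
  x range [0.4609 0.4735 0.4885] h [0.0333 0.0553 0.0598] xc front 0.4541
```

View pics/t9.png

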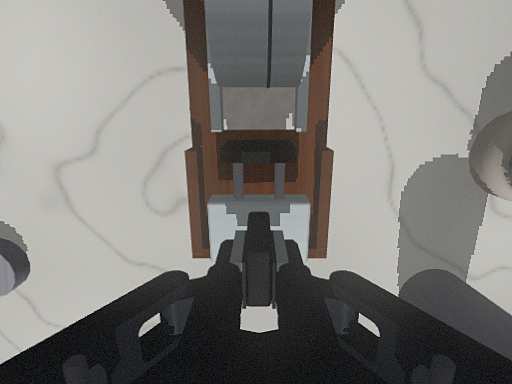

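The tin (258,45) sits in the cradle, sunk 4 mm, and the pad (258,152) is clear with the slider down at about 0.337. I open the fingers a little and lift straight up.

>>> {"fn": "apply_moves", "kwargs": {
  "motion": [0, 0, 0, 0, 0, 0, 0, 0, 0, 0, 0, 0, 0, 0, 0, 0, 0, 0, 0, 0, 0, 0, 0, 0, 0, 0, -0.03, 0, 0, 0, 0, 0, -0.08, 0, 0, 0, 0, 0, -0.14, 0, 0, 0, 0, 0, -0.2, 0, 0, 0, 0, 0, -0.2, 0, 0, 0, 0, 0, -0.2, 0, 0, 0],
  "fingers": 0.3
}}

```text
clock: 7.75
tool_pos: [0.5356, -0.2572, 0.2415]
tcp_rot: [[0.022, 1.0, -0.0], [1.0, -0.022, 0.0], [0.0, -0.0, -1.0]]
wrist_force: [0.0, 0.4, -0.3]
width: 0.03
finger_force: 0.0
```

```bash
python3 - <<'E'
from rig import readout,get_image
from h import *
i=get_image("scene");C=ch(cloud(i));g=i["color"].max(-1);h=C[...,2]-.058+.04*C[...,0]
f=(abs(C[...,1])<.02)&(C[...,0]>.5)&(C[...,0]<.62)&(h>.035)&(h<.08)&(g<60)
print("fin",f.sum(),np.percentile(C[f][:,0],[2,50,98]))
k=(abs(C[...,1])<.02)&(C[...,0]>.40)&(C[...,0]<.5)&(h>.02)&(h<.07)
print("tin",k.sum(),np.percentile(C[k][:,0],[1,50,99]),np.percentile(h[k],98))
print(readout.read_state()["tool_pos"])
E
```

```text
fin 159 [0.51388297 0.5617695  0.58072656]
tin 389 [0.42286329 0.44918348 0.48334729] 0.06140947646476495
[ 0.53517006 -0.2570387   0.24082727]
```

The hand is clear, the slider has stayed down and the tin is in the cradle.

```bash
python3 -c "
from rig import job
print(job.job_done())"
```

```text
the job is handed in; nothing more can be done
None
```

I handed the job in at about 8 s: the latch is pressed in, the tin rests sunk in the cradle, the slider is down at about 0.337 m and the hand has let go. The rig gave no verdict, and I could not measure the pad travel or the tin's speed during the catch, so those rest on simulation (pad at most about 9 mm, tin below about 0.11 m/s).

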